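Clip the lid on the sample box

TASK

Take the lid by its handle, set it on the open sample box so that it sits in the mouth all round, and only then fold all four blue clips down over the rim until every one has snapped shut. Put the lid down rather than dropping it, press the clips gently because the plastic cracks when forced, and leave the bottle, the timer and the tip box where they are.

Things in the scene. Friction and masses are not known exactly. Their poses are not given: they have to be found in the camera images.
- box: clear open sample box, 116 (x) by 150 (y) mm, walls 4 mm, on a black mat on which it does not slide; dishes and vials in it stay below 56 mm. Origin: centre of its underside, on the table; z up. A flange sticks out 7 mm round the rim; under it, in the middle of each side, a 68 mm long round catch bead
- box_rim (a point): centre of the box's mouth at rim height, 68 mm above the box's origin. An orange springy seal on the flange stands 3 mm above the rim and yields about 1 mm per 5 N on each side; until two facing clips hold it the lid can shift by its play or tip up a little on the far side of the clip being pressed
- lid: white lid, plate 132 (x) by 166 (y) mm, 5 mm thick, 0.25 to 0.35 kg with its four blue clips; fits either way round. Origin: underside of its plug, centre; plate from z = 10 to 15 mm, raised panel to 17. The 10 mm plug enters the mouth with 0.8 mm play a side, its lower half tapered to 4 mm. Set loosely on the box it lies 61 mm above the box's origin, with all clips snapped 59.4 mm
- lid_handle (a point): centre of the lid's blue handle, 40 mm above the lid's origin: a level bar along the lid's y, 86 mm long, 14 mm wide (x), 12 mm high, on two posts 36 mm either side of the middle
- clip_far (a joint): clip hinge at the lid's far edge (x side), 67.5 mm from its middle, 12.5 mm above its origin; rad: 0 hanging straight down, 1.57 level outwards, 2.2 most open; light friction holds it. Folding, its hook meets the catch bead at 0.25 to 0.45; 5 to 14 N at the flap's lower half, inwards and somewhat down, push it past with a snap until it rests on the box wall at 0.03 to 0.1
- flap_far: blue flap of the far clip, 56 mm wide, 3 mm thick, reaching 36 mm from the hinge, end bent outwards as a 40 mm wide thumb lip; cracks above 20 N. Origin: mid flap, 24 mm from the hinge; z towards the hinge, x out of the face that looks outwards when closed, upwards when level
- clip_left (a joint): clip hinge at the lid's left edge (y side), 84.5 mm from its middle, 12.5 mm above its origin; rad: 0 hanging straight down, 1.57 level outwards, 2.2 most open; light friction holds it. Folding, its hook meets the catch bead at 0.25 to 0.45; 5 to 14 N at the flap's lower half, inwards and somewhat down, push it past with a snap until it rests on the box wall at 0.03 to 0.1
- flap_left: blue flap of the left clip, 56 mm wide, 3 mm thick, reaching 36 mm from the hinge, end bent outwards as a 40 mm wide thumb lip; cracks above 20 N. Origin: mid flap, 24 mm from the hinge; z towards the hinge, x out of the face that looks outwards when closed, upwards when level
- clip_near (a joint): clip hinge at the lid's near edge (-x side), 67.5 mm from its middle, 12.5 mm above its origin; rad: 0 hanging straight down, 1.57 level outwards, 2.2 most open; light friction holds it. Folding, its hook meets the catch bead at 0.25 to 0.45; 5 to 14 N at the flap's lower half, inwards and somewhat down, push it past with a snap until it rests on the box wall at 0.03 to 0.1
- flap_near: blue flap of the near clip, 56 mm wide, 3 mm thick, reaching 36 mm from the hinge, end bent outwards as a 40 mm wide thumb lip; cracks above 20 N. Origin: mid flap, 24 mm from the hinge; z towards the hinge, x out of the face that looks outwards when closed, upwards when level
- clip_right (a joint): clip hinge at the lid's right edge (-y side), 84.5 mm from its middle, 12.5 mm above its origin; rad: 0 hanging straight down, 1.57 level outwards, 2.2 most open; light friction holds it. Folding, its hook meets the catch bead at 0.25 to 0.45; 5 to 14 N at the flap's lower half, inwards and somewhat down, push it past with a snap until it rests on the box wall at 0.03 to 0.1
- flap_right: blue flap of the right clip, 56 mm wide, 3 mm thick, reaching 36 mm from the hinge, end bent outwards as a 40 mm wide thumb lip; cracks above 20 N. Origin: mid flap, 24 mm from the hinge; z towards the hinge, x out of the face that looks outwards when closed, upwards when level
- bottle: media bottle with a black cap and yellow content, 62 mm in diameter, 158 mm high, standing; origin: centre of its underside. Leave it alone
- timer: small white bench timer with three buttons, 56 x 62 x 18 mm; origin: centre of its underside. Leave it alone
- tips: pipette-tip box, blue below, clear above, 87 x 111 x 78 mm; origin: centre of its underside. Leave it alone

How it is judged:
On the way:
1. the lid sits in the mouth of the box, all four clips still open (x of lid in the frame of box between -0.004 and 0.004 m and y of lid in the frame of box between -0.004 and 0.004 m and z of lid in the frame of box between 0.055 and 0.064 m and angle between the x axis of lid and the x axis of box, either way round below 0.05 rad and value of joint each of clip_far, clip_left, clip_near, clip_right above 0.25 rad), for 0.2 s.
At the end, for the whole second after the job is handed in: the lid lies in the mouth of the box within 4 mm and 0.05 rad, drawn down on its seal (origin no more than 60.6 mm above the box's origin) and at rest, and all four clips are snapped behind the bead (each joint below 0.115 rad) (x of lid in the frame of box between -0.004 and 0.004 m and y of lid in the frame of box between -0.004 and 0.004 m and angle between the x axis of lid and the x axis of box, either way round below 0.05 rad and z of lid in the frame of box between 0.055 and 0.0606 m and linear speed of lid below 0.01 m/s and value of joint each of clip_far, clip_left, clip_near, clip_right below 0.115 rad); the robot touches nothing.
It fails at once if a clip is pressed with more than 20 N (contact force between any of the fingers, the arm and flap_far above 20 N or contact force between any of the fingers, the arm and flap_left above 20 N or contact force between any of the fingers, the arm and flap_near above 20 N or contact force between any of the fingers, the arm and flap_right above 20 N).
It fails at once if the lid is let go while its plug is more than 8 mm above the rim of the box (z of lid in the frame of box above 0.076 m and contact force between the fingers and lid below 0.05 N).
It fails at once if the bottle, the timer or the tip box is moved more than 20 mm (distance of any of bottle, timer, tips from where it was at the start of the episode above 0.02 m).
It also fails if it takes over 58 s, if anything falls off the work surface, if the arm or the gripper's body presses on something with over 40 N, if the wrist force passes 120 N, or if a joint passes its speed limit or range.

ROBOT

A 6-joint arm with a two-finger parallel gripper is mounted at the origin on a cart in front of the work surface, level with it; the furniture and walls round the work are solid. World frame = base frame: x ahead of the robot, y to its left, z up, the work surface at z = 0. Lengths are in m, angles in rad, forces in N, time in s.
With the tool pointing down it reaches from about 0.3 to 0.875 m from the base axis. Payload 6.4 kg.
Tool frame: the origin (TCP) lies on the centre line of the jaws, within the pads' length; the fingertips stand r.tcp_to_tips ahead of it and the grasp point (between the pads) lies 3 mm ahead of it (r.tcp_to_tips is the distance from the TCP to the fingertips, in m); z points along the fingers, y is the line along which they close (so a half turn about z gives the same grasp; the last joint's range is limited). The gripper opens to 85 mm and grips with 20 to 120 N. Pads are 22 mm wide; open, the fingers measure 114 mm over their backs; the gripper's body (76 mm by 85 mm) begins 54 mm behind the grasp point. The pads swing forward as they close: fully open they stand 13 mm farther back than shut.
Start: joints at [1.082, 0.181, 1.607, -0, 1.354, -0.206], TCP at [0.16, 0.552, 0.253] pointing down, gripper open.
Joint ranges: [-2.99, 2.99], [-0.89, 2.07], [0.3, 2.58], [-1.14, 4.28], [0, 2.63], [-3.12, 3.12]. Speed limits (rad/s): [2.57, 2.57, 3.01, 3.14, 3.14, 3.14].

INTERFACE

Orientations are given as a 3x3 rotation matrix whose columns are the frame's x, y, z axes.
In Python, from cell import r gives the robot as it stands. The module is installed in compiled form; this text tells all that it offers.
- The arm moves only by the tool arm_command, never from a script. Its argument "deltas" is a list of rows, each a list of 4 numbers: the shift along the tool's x, y, z in a scale on which 1.0 is 100 cm, then the turn about the tool's z in parts of the range, where 1.0 means 2 pi rad. A call has 1 to 8 rows; each row is the pose to reach, as a shift and turn from the pose commanded when the call began, along the tool's axes at that moment; what a row does not reach only later rows make up. A row lasts 1/10 s, in which the tool goes at most 50 mm and 8.59 degrees, less where a joint would pass 70% of its speed; a pose out of reach is approached as far as the arm can. Shift and turn numbers lie between -1 and 1, and a call with a number outside is refused. A call with a gripper value outside its range is refused whole. "claw" is the opening, from 0 (shut) to 1 (fully open), set as the call begins (left out, the last holds). The fingers move at their own pace and stop on an object; "force" is the grip in N (left out, the last holds). Time passes only in rows, so rows that repeat a pose let the fingers close. It gives the time, the measured TCP pose, the force, the opening and the grip force at its end, in the units of the state.
- r.state(): the state, without advancing time (a new reading comes with each control period).
- r.capture(name): name is "side" or "top" or "wrist"; returns the picture (384x512x3 uint8, blue, green, red); there is no depth.
- r.get_calibration(name): a dict with "vfov" (degrees; the focal length in pixels is half the picture's height over the tangent of half this angle, whatever the lens; pixels are square), "cx", "cy" (the principal point, pixels), "k1" (the pictures are not rectified: a ray, as slopes to the right and down, at radius r is drawn at 1 + k1 r^2 times it, then the intrinsics apply), "T" (4x4, takes a point from camera to world coordinates); the wrist camera has in their place "T_tool_cam" (4x4, takes a point from camera to tool coordinates, whose origin is the TCP and whose axes are the flange's). Camera axes: x right, y down, z forward; pixel columns grow to the right and rows downward; lengths in m; the calibration is good to about 2 mm. A picture is of the moment at which its call begins: read the wrist's pose just before it. get_calibration takes no time and is no camera call.
- r.hand_in(): hands the job in; it is judged then, once.
The state is a dict: "clock": time; "joint_pos": joint angles; "qd": joint speeds; "joint_efforts": joint torques, N m; "tool_pos": TCP position; "orientation": TCP orientation; "contact_force": force on the tool from outside, world axes, zero at the start; "moment": the same for the moment, N m; "gripper_width": finger opening in m; "grasp_force": force on a finger pad.
Only numpy, scipy, OpenCV 4.12 (cv2) and the standard library are available. Lean on these libraries where they do the work, as an engineer would, in place of code of your own. Each camera call takes 0.05 s, during which the arm holds its last target. There are 200 camera calls.

## Working session

There is one attempt and no reset: what is moved stays moved. The work goes in short steps, Python scripts to look and compute and a tool call to move; the robot and the scene stay as the last step left them, time stands still between calls to the robot, and variables do not carry over. Pictures are saved under pics/ and viewed, at most 10 in all, crops included, and the job is handed in when it is done.

Besides the shell and the picture viewer there is one more tool, called after "Emit:" in YAML: its name, and indented under it one key for each argument. arm_command: Moves the arm, as the interface text tells. Its arguments: {"type":"object","properties":{"deltas":{"type":"array","items":{"type":"array","items":{"type":"number"}}},"claw":{"type":"number"},"force":{"type":"number"}},"required":["deltas"]}

```bash
mkdir -p pics; python3 - <<'E'
from cell import r
import cv2,numpy as np
np.set_printoptions(precision=4,suppress=True)
for n in("side","top","wrist"):
    cv2.imwrite(f"pics/{n}0.png",r.capture(n)); print(n,r.get_calibration(n))
print(r.state(),r.tcp_to_tips)
E
```

```text
side {'vfov': 45.192572903988534, 'cx': 245.65207963053, 'cy': 188.50057976482017, 'k1': -0.17033891686273964, 'T': array([[ 0.8179, -0.352 ,  0.4551,  0.0735],
       [-0.5751, -0.4803,  0.6622, -0.8505],
       [-0.0145, -0.8034, -0.5953,  0.7333],
       [ 0.    ,  0.    ,  0.    ,  1.    ]])}
top {'vfov': 57.10994830029687, 'cx': 254.09542046468545, 'cy': 189.87914619988788, 'k1': -0.06924079213464705, 'T': array([[ 0.0044, -0.9797,  0.2005,  0.4165],
       [-1.    , -0.0039,  0.0028, -0.0755],
       [-0.002 , -0.2005, -0.9797,  0.9965],
       [ 0.    ,  0.    ,  0.    ,  1.    ]])}
wrist {'vfov': 69.87818840535466, 'cx': 259.3489969491834, 'cy': 191.85773708506284, 'k1': -0.025631599041006106, 'T_tool_cam': array([[-0.0004, -0.9479, -0.3184,  0.082 ],
       [ 1.    , -0.0005,  0.0002,  0.0009],
       [-0.0004, -0.3184,  0.9479, -0.1208],
       [ 0.    ,  0.    ,  0.    ,  1.    ]])}
{'clock': 0.15, 'joint_pos': array([ 1.0817,  0.1814,  1.6078, -0.    ,  1.3538, -0.2063]), 'qd': array([-0.0005, -0.0027, -0.0013,  0.0013,  0.001 , -0.0005]), 'joint_efforts': array([  0.002 , -44.5263, -35.1694,  -0.0001,   0.0057,   0.    ]), 'tool_pos': array([0.1603, 0.5518, 0.2526]), 'orientation': array([[-0.9603,  0.2791, -0.0006],
       [ 0.2791,  0.9603, -0.0012],
       [ 0.0003, -0.0013, -1.    ]]), 'contact_force': array([-0.5286,  0.4695,  0.4178]), 'moment': array([0.0041, 0.0215, 0.0317]), 'grasp_force': 0.0, 'gripper_width': 0.08540848120706494} 0.022
```

View pics/top0.png

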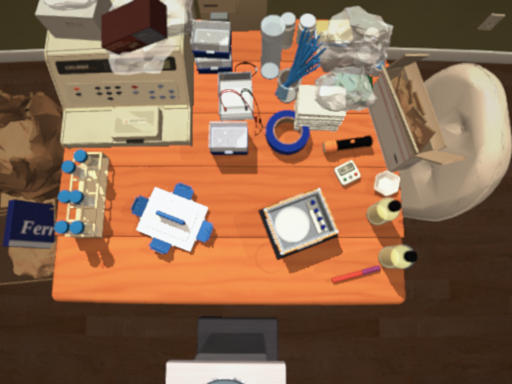

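View pics/side0.png

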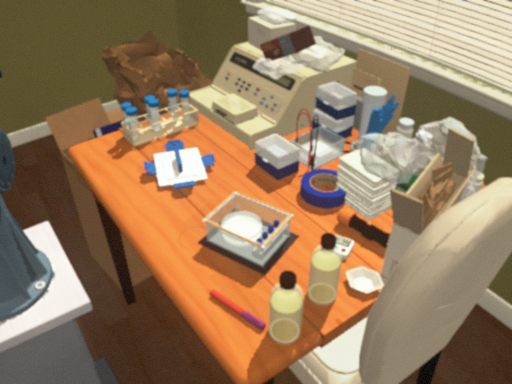

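The lid is on the left in the top view, around (172,218), with its clips spread. The box is around (299,222). The bottles stand on the right, and the tip box is around (229,138). Next I'll enlarge the lid and the box.

```bash
python3 - <<'E'
import cv2,numpy as np
t=cv2.imread("pics/top0.png")
a=cv2.resize(t[178:258,127:217],None,fx=6,fy=6,interpolation=cv2.INTER_CUBIC)[:, :400*2]
a=cv2.resize(t[180:256,130:215],(400,358),interpolation=cv2.INTER_CUBIC)
b=cv2.resize(t[184:260,257:342],(400,358),interpolation=cv2.INTER_CUBIC)
cv2.imwrite("pics/crop1.png",np.hstack([a,b]))
E
cat > h.py <<'E'
import cv2,numpy as np
from cell import r
np.set_printoptions(precision=4,suppress=True)
def ray(name,uv,T=None):
    c=r.get_calibration(name); f=192/np.tan(np.radians(c['vfov']/2))
    d=np.array([(uv[0]-c['cx'])/f,(uv[1]-c['cy'])/f]); u=d.copy()
    for _ in range(30): u=d/(1+c['k1']*(u@u))
    T=c['T'] if T is None else T
    return T[:3,3],T[:3,:3]@np.array([u[0],u[1],1])
def at(name,uv,z,T=None):
    o,d=ray(name,uv,T); return o+d*(z-o[2])/d[2]
def proj(name,p,T=None):
    c=r.get_calibration(name); f=192/np.tan(np.radians(c['vfov']/2))
    T=c['T'] if T is None else T
    q=np.linalg.inv(T)@np.append(p,1); s=q[:2]/q[2]; s=s*(1+c['k1']*(s@s))
    return s*f+[c['cx'],c['cy']]
def wristT(s):
    T=np.eye(4);T[:3,:3]=s['orientation'];T[:3,3]=s['tool_pos'];return T@r.get_calibration('wrist')['T_tool_cam']
E
```

```text
(no output)
```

View pics/crop1.png

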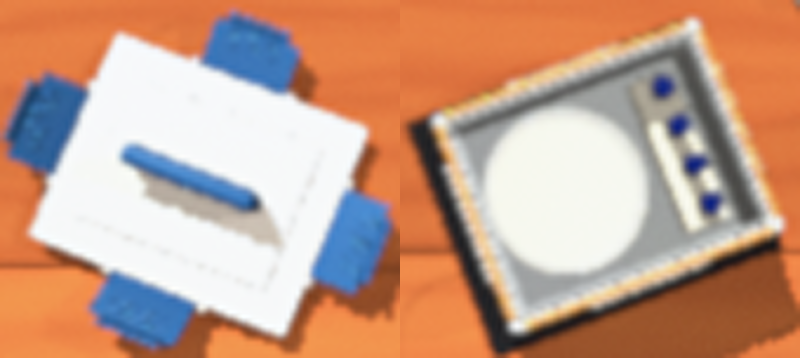

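The lid's corners are at crop (118,32), (370,130), (283,337), (28,236), and its handle runs (122,150)–(258,202). The box's rim corners are at (438,120), (692,24), (780,225), (515,328).

```bash
python3 - <<'E'
from h import *
k=85/400
L=[(118,32),(370,130),(283,337),(28,236)]
B=[(38,120),(292,24),(380,225),(115,328)]
P=np.array([at('top',(130+u*k,180+v*k),.015) for u,v in L]);print(P)
def rep(P):
    e=[np.linalg.norm(P[i]-P[(i+1)%4]) for i in range(4)];print('c',P.mean(0),'edges',np.array(e))
    d=(P[0]-P[1])+(P[3]-P[2]);print('yaxis ang',np.arctan2(d[1],d[0])-np.pi/2)
    d=(P[0]-P[3])+(P[1]-P[2]);print('xaxis ang',np.arctan2(d[1],d[0]))
rep(P)
H=np.array([at('top',(130+u*k,180+v*k),.046) for u,v in[(122,150),(258,202)]]);print('handle',H,H.mean(0),np.arctan2(*(H[0]-H[1])[:2]))
Q=np.array([at('top',(257+u*k,184+v*k),.068) for u,v in B]);print(Q);rep(Q)
s=r.state();print('lid in wrist',proj('wrist',H.mean(0),wristT(s)))
print(np.arctan2(s['orientation'][1,0],s['orientation'][0,0]))
E
```

```text
[[0.6253 0.2107 0.015 ]
 [0.5659 0.0551 0.015 ]
 [0.4432 0.1027 0.015 ]
 [0.501  0.2577 0.015 ]]
c [0.5339 0.1565 0.015 ] edges [0.1666 0.1317 0.1654 0.1329]
yaxis ang -0.36066046379858996
xaxis ang -0.3655063278383382
handle [[0.5487 0.1951 0.046 ]
 [0.519  0.1144 0.046 ]] [0.5338 0.1548 0.046 ] 0.3521761242736312
[[ 0.5535 -0.1023  0.068 ]
 [ 0.6094 -0.2477  0.068 ]
 [ 0.4947 -0.2937  0.068 ]
 [ 0.4377 -0.1446  0.068 ]]
c [ 0.5238 -0.1971  0.068 ] edges [0.1559 0.1235 0.1596 0.1233]
yaxis ang 0.36611883089542285
xaxis ang 0.3657416769525424
lid in wrist [106.7495 422.0602]
2.8587740112120574
```

The manual's scale: shifts go in shares of 100 cm and turns go in shares of 2 pi rad. Converting my numbers, -31.3 cm / 100 = -0.313, -28 cm / 100 = -0.28, 1.1 rad / 6.2832 = 0.1751.

Emit:
arm_command:
  deltas:
    - [-0.04, -0.023, 0, 0.0223]
    - [-0.08, -0.047, 0, 0.0446]
    - [-0.12, -0.07, 0, 0.0668]
    - [-0.16, -0.094, 0, 0.0891]
    - [-0.2, -0.117, 0, 0.1114]
    - [-0.24, -0.141, 0, 0.1337]
    - [-0.28, -0.164, 0, 0.156]
    - [-0.313, -0.184, 0, 0.1751]
  claw: 1

```text
clock: 0.95
tool_pos: [0.4109, 0.2862, 0.2532]
orientation: [[-0.181, 0.984, 0.0], [0.984, 0.181, -0.0], [-0.0, 0.0, -1.0]]
contact_force: [0.6, 0.2, -0.5]
gripper_width: 0.0849
grasp_force: 0.0
```

Converted, -15.1 cm / 100 = -0.151, -12 cm / 100 = -0.12, 0.55 rad / 6.2832 = 0.0875.

Emit:
arm_command:
  deltas:
    - [-0.04, 0.025, 0, 0.0223]
    - [-0.08, 0.05, 0, 0.0446]
    - [-0.12, 0.075, 0, 0.0668]
    - [-0.151, 0.097, 0, 0.0875]
    - [-0.151, 0.097, 0, 0.0875]
    - [-0.151, 0.097, 0, 0.0875]

```text
clock: 1.55
tool_pos: [0.5332, 0.1573, 0.2527]
orientation: [[0.355, 0.935, -0.001], [0.935, -0.355, 0.0], [-0.0, -0.001, -1.0]]
contact_force: [0.3, 0.2, -0.0]
gripper_width: 0.0857
grasp_force: 0.0
```

```bash
python3 - <<'E'
from h import *
s=r.state();im=r.capture('wrist');T=wristT(s)
print(s['clock'],s['tool_pos'],s['orientation'][:,0])
np.save('T1.npy',T)
cv2.imwrite('pics/w1.png',im)
a=-.361;c=np.array([.534,.1555]);R=np.array([[np.cos(a),-np.sin(a)],[np.sin(a),np.cos(a)]])
for q in[(66,83),(66,-83),(-66,-83),(-66,83)]:
    p=np.append(c+R@np.array(q)/1000,.015);print(q,proj('wrist',p,T))
for q in[(0,43),(0,-43)]: print(q,proj('wrist',np.append(c+R@np.array(q)/1000,.046),T))
cv2.imwrite('pics/w1.png',cv2.resize(im,(800,600),interpolation=cv2.INTER_CUBIC))
E
```

```text
1.55 [0.5332 0.1573 0.2527] [ 0.3549  0.9349 -0.0003]
(66, 83) [313.9152 100.7858]
(66, -83) [306.9508 222.77  ]
(-66, -83) [214.7526 222.8843]
(-66, 83) [207.6651 101.0198]
(0, 43) [260.8705 136.524 ]
(0, -43) [260.9008 204.6297]
```

View pics/w1.png

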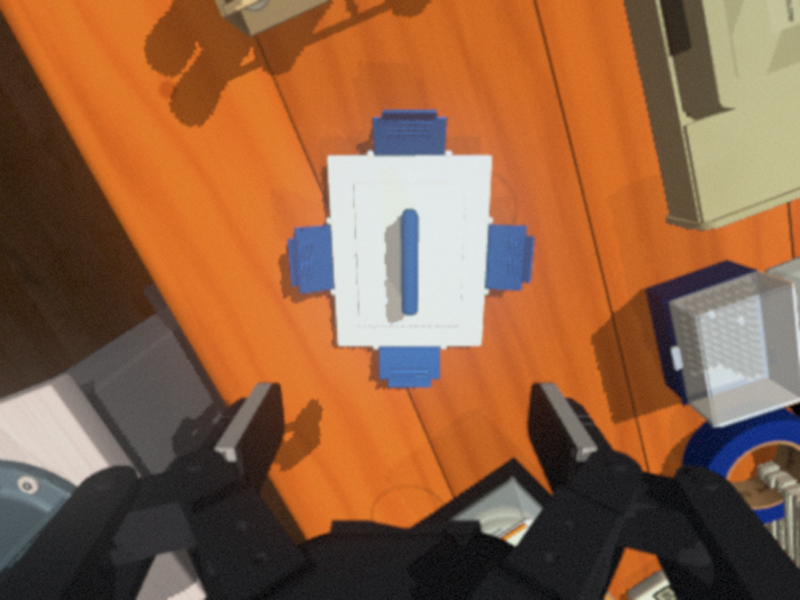

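The lid's corners in the wrist view are at (314,99), (308,221), (216,221) and (210,99) in native pixels, about 1.5 px from prediction. The handle centre is at column 262. I'll look at the box from the same relative pose so that camera bias cancels.

Converted, -33.4 cm / 100 = -0.334, -5.3 cm / 100 = -0.053, -0.727 rad / 6.2832 = -0.1157.

Emit:
arm_command:
  deltas:
    - [-0.04, 0.014, -0.007, -0.0143]
    - [-0.084, 0.029, -0.013, -0.0286]
    - [-0.125, 0.044, -0.02, -0.043]
    - [-0.167, 0.059, -0.026, -0.0573]
    - [-0.209, 0.073, -0.033, -0.0716]
    - [-0.251, 0.088, -0.04, -0.0859]
    - [-0.293, 0.103, -0.046, -0.1019]
    - [-0.334, 0.117, -0.053, -0.1157]

```text
clock: 2.4
tool_pos: [0.5239, -0.1958, 0.3066]
orientation: [[-0.364, 0.932, 0.0], [0.932, 0.364, 0.0], [0.0, 0.0, -1.0]]
contact_force: [0.5, -0.1, 0.0]
gripper_width: 0.0855
grasp_force: 0.0
```

Emit:
arm_command:
  deltas:
    - [0, 0, 0, 0]
    - [0, 0, 0, 0]
    - [0, 0, 0, 0]

```text
clock: 2.7
tool_pos: [0.5242, -0.1939, 0.3059]
orientation: [[-0.358, 0.934, -0.001], [0.934, 0.358, 0.001], [0.001, -0.0, -1.0]]
contact_force: [0.1, 0.8, 0.0]
gripper_width: 0.0851
grasp_force: 0.0
```

```bash
python3 - <<'E'
from h import *
s=r.state();im=r.capture('wrist');T=wristT(s)
print(s['clock'],s['tool_pos'],s['orientation'][:,0])
a=.366;c=np.array([.524,-.197]);R=np.array([[np.cos(a),-np.sin(a)],[np.sin(a),np.cos(a)]])
for h,k in((54,71),(65,82)):
  for q in[(h,k),(h,-k),(-h,-k),(-h,k)]:
    p=np.append(c+R@np.array(q)/1000,.068);print(q,proj('wrist',p,T))
cv2.imwrite('pics/w2.png',cv2.resize(im[60:270,140:420],(800,600),interpolation=cv2.INTER_CUBIC))
E
```

```text
2.7 [ 0.5242 -0.1939  0.3059] [-0.3585  0.9335  0.0011]
(54, 71) [300.8412 112.2885]
(54, -71) [296.0991 216.1949]
(-54, -71) [220.0267 216.1677]
(-54, 71) [215.0116 112.2723]
(65, 82) [310.0581 103.1746]
(65, -82) [303.4364 223.2541]
(-65, -82) [212.7112 223.2207]
(-65, 82) [205.7753 103.1565]
```

View pics/w2.png

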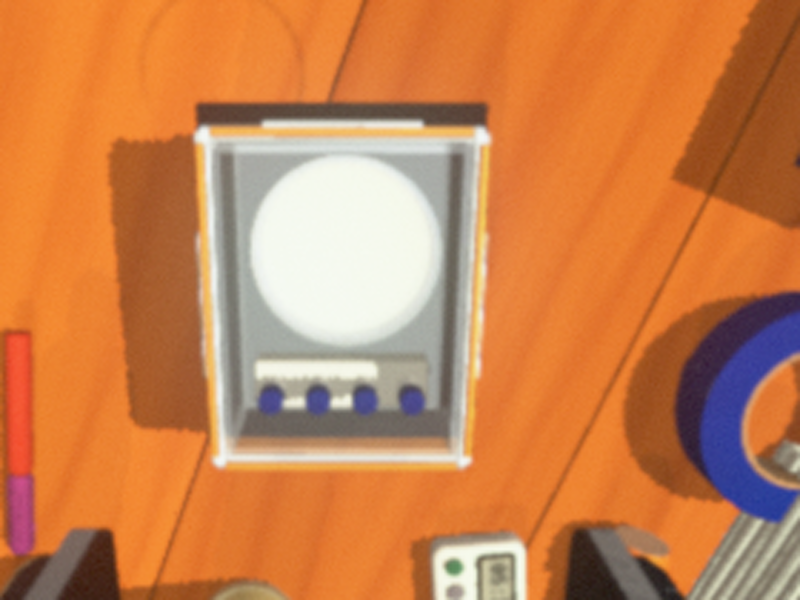

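The box's outer rim corners are at about (209,104), (311,104), (305,223) and (214,223) in native pixels, and it is square to the tool. I'm going back to the lid.

Converted, 32.3 cm / 100 = 0.323, 28.3 cm / 100 = 0.283, 0.727 rad / 6.2832 = 0.1157.

Emit:
arm_command:
  deltas:
    - [0.04, 0.017, 0.007, 0.0143]
    - [0.08, 0.034, 0.015, 0.0286]
    - [0.121, 0.051, 0.03, 0.043]
    - [0.162, 0.068, 0.05, 0.0573]
    - [0.202, 0.085, 0.07, 0.0716]
    - [0.242, 0.102, 0.09, 0.0859]
    - [0.283, 0.119, 0.11, 0.1019]
    - [0.323, 0.136, 0.13, 0.1157]
  claw: 0.55

```text
clock: 3.55
tool_pos: [0.5348, 0.158, 0.1757]
orientation: [[0.356, 0.935, 0.0], [0.935, -0.356, 0.0], [0.0, 0.0, -1.0]]
contact_force: [0.5, -0.3, 0.5]
gripper_width: 0.0471
grasp_force: 0.0
```

Converted, 6 cm / 100 = 0.06, 4 cm / 100 = 0.04.

Emit:
arm_command:
  deltas:
    - [0, 0, 0.02, 0]
    - [0, 0, 0.04, 0]
    - [0, 0, 0.06, 0]
    - [0, 0, 0.06, 0]
    - [0, 0, 0.06, 0]
    - [0, 0, 0.06, 0]

```text
clock: 4.15
tool_pos: [0.5366, 0.155, 0.1176]
orientation: [[0.353, 0.935, 0.002], [0.935, -0.353, 0.0], [0.001, 0.002, -1.0]]
contact_force: [-0.0, -0.1, 0.2]
gripper_width: 0.0469
grasp_force: 0.0
```

Converted, 7.2 cm / 100 = 0.072, 6.5 cm / 100 = 0.065.

Emit:
arm_command:
  deltas:
    - [0, 0, 0.02, 0]
    - [0, 0, 0.04, 0]
    - [0, 0, 0.055, 0]
    - [0, 0, 0.065, 0]
    - [0, 0, 0.072, 0]
    - [0, 0, 0.072, 0]
    - [0, 0, 0.072, 0]

```text
clock: 4.85
tool_pos: [0.5365, 0.1544, 0.0448]
orientation: [[0.354, 0.935, 0.001], [0.935, -0.354, 0.0], [0.0, 0.001, -1.0]]
contact_force: [0.1, -1.2, -0.2]
gripper_width: 0.0473
grasp_force: 0.0
```

Emit:
arm_command:
  deltas:
    - [0, 0, 0, 0]
    - [0, 0, 0, 0]
    - [0, 0, 0, 0]
    - [0, 0, 0, 0]
    - [0, 0, 0, 0]
    - [0, 0, 0, 0]
  claw: 0
  force: 40

```text
clock: 5.45
tool_pos: [0.5365, 0.1545, 0.045]
orientation: [[0.354, 0.935, 0.001], [0.935, -0.354, 0.0], [0.0, 0.001, -1.0]]
contact_force: [-0.7, 0.1, 6.5]
gripper_width: 0.0132
grasp_force: 41.0
```

Converted, -12 cm / 100 = -0.12, -11 cm / 100 = -0.11.

Emit:
arm_command:
  deltas:
    - [0, 0, -0.005, 0]
    - [0, 0, -0.02, 0]
    - [0, 0, -0.05, 0]
    - [0, 0, -0.08, 0]
    - [0, 0, -0.11, 0]
    - [0, 0, -0.12, 0]
    - [0, 0, -0.12, 0]
    - [0, 0, -0.12, 0]

```text
clock: 6.25
tool_pos: [0.5352, 0.1543, 0.1632]
orientation: [[0.354, 0.935, -0.002], [0.935, -0.354, -0.0], [-0.001, -0.002, -1.0]]
contact_force: [-0.1, 0.2, -2.5]
gripper_width: 0.0133
grasp_force: 39.9
```

```bash
python3 - <<'E'
from h import *
s=r.state();im=r.capture('wrist')
print(s['clock'],s['tool_pos'],s['orientation'][:,0],s['gripper_width'],s['contact_force'])
T=r.get_calibration('wrist')['T_tool_cam']
for p in[(0,0,.003),(.083,.066,.027),(.083,-.066,.027),(-.083,.066,.027),(-.083,-.066,.027),(.043,0,-.003),(-.043,0,-.003)]: print(p,proj('wrist',p,T))
cv2.imwrite('pics/w3.png',im)
E
```

```text
6.25 [0.5352 0.1543 0.1632] [ 0.3542  0.9352 -0.0007] 0.013337758705588449 [-0.1278  0.2358 -2.5337]
(0, 0, 0.003) [259.5527 266.6286]
(0.083, 0.066, 0.027) [387.9309 100.1201]
(0.083, -0.066, 0.027) [131.1623 100.2141]
(-0.083, 0.066, 0.027) [352.5141 347.0774]
(-0.083, -0.066, 0.027) [166.6274 347.066 ]
(0.043, 0, -0.003) [259.5449 192.5988]
(-0.043, 0, -0.003) [259.5642 338.9876]
```

View pics/w3.png

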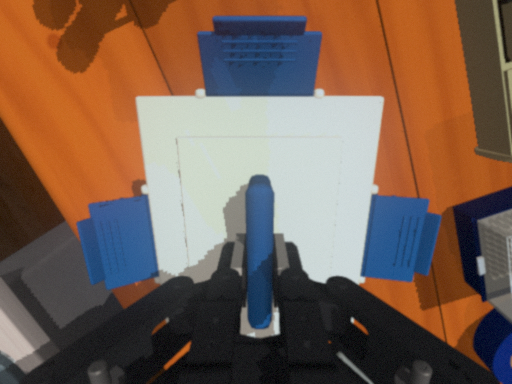

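The lid hangs level and square in the grip, with plate corners at (137,97) and (383,97). The handle is centred at column 260, which matches prediction.

```bash
python3 - <<'E'
from h import *
T=r.get_calibration('wrist')['T_tool_cam']
for z in(.027,.030,.033):
    print(z,[at('wrist',p,z,T) for p in((137,97),(383,97))])
s=r.state();print(s['tool_pos'],s['joint_pos'])
E
```

```text
0.027 [array([ 0.0845, -0.0628,  0.027 ]), array([0.0845, 0.0632, 0.027 ])]
0.03 [array([ 0.0846, -0.064 ,  0.03  ]), array([0.0845, 0.0645, 0.03  ])]
0.033 [array([ 0.0846, -0.0653,  0.033 ]), array([0.0846, 0.0658, 0.033 ])]
[0.5348 0.1543 0.1625] [ 0.0676  0.241   1.7307 -0.      1.1729  0.4297]
```

Converted, -33.2 cm / 100 = -0.332, -29.3 cm / 100 = -0.293, -0.727 rad / 6.2832 = -0.1157.

Emit:
arm_command:
  deltas:
    - [-0.04, 0.014, 0, -0.0143]
    - [-0.084, 0.029, 0, -0.0286]
    - [-0.125, 0.043, 0, -0.043]
    - [-0.167, 0.058, 0, -0.0573]
    - [-0.209, 0.072, 0, -0.0716]
    - [-0.251, 0.087, 0, -0.0859]
    - [-0.293, 0.101, 0, -0.1019]
    - [-0.332, 0.115, 0, -0.1157]

```text
clock: 7.1
tool_pos: [0.5246, -0.1982, 0.1621]
orientation: [[-0.36, 0.933, -0.003], [0.933, 0.36, 0.002], [0.003, -0.002, -1.0]]
contact_force: [1.0, 0.9, -1.9]
gripper_width: 0.0131
grasp_force: 39.9
```

Emit:
arm_command:
  deltas:
    - [0, 0, 0, 0]
    - [0, 0, 0, 0]
    - [0, 0, 0, 0]
    - [0, 0, 0, 0]

```text
clock: 7.5
tool_pos: [0.5257, -0.1953, 0.1635]
orientation: [[-0.358, 0.934, -0.001], [0.934, 0.358, 0.001], [0.001, -0.001, -1.0]]
contact_force: [-0.3, -0.5, -2.5]
gripper_width: 0.0133
grasp_force: 39.9
```

Converted, 4 cm / 100 = 0.04, 3.6 cm / 100 = 0.036.

Emit:
arm_command:
  deltas:
    - [-0.003, -0.0005, 0.01, 0]
    - [-0.003, -0.0005, 0.025, 0]
    - [-0.003, -0.0005, 0.036, 0]
    - [-0.003, -0.0005, 0.04, 0]
    - [-0.003, -0.0005, 0.04, 0]
    - [-0.003, -0.0005, 0.04, 0]

```text
clock: 8.1
tool_pos: [0.5268, -0.1998, 0.1243]
orientation: [[-0.357, 0.934, 0.0], [0.934, 0.357, -0.0], [-0.0, 0.0, -1.0]]
contact_force: [-0.1, -0.3, -2.2]
gripper_width: 0.0133
grasp_force: 39.9
```

```bash
python3 - <<'E'
from h import *
P=[]
for i in range(3):
    s=r.state();P.append(s['tool_pos']); ims=r.capture('side' if i else 'top'); 
    if i==1: si=ims
    if i==0: t=ims
print(np.array(P),s['orientation'][:,0],s['contact_force'],s['clock'])
a=cv2.resize(t[180:260,255:350],(475,400),interpolation=cv2.INTER_CUBIC)
a=np.vstack([a,np.zeros((100,475,3),np.uint8)])
b=cv2.resize(si[170:270,195:260+45],None,fx=5,fy=5,interpolation=cv2.INTER_CUBIC)[:, :]
cv2.imwrite('pics/c4.png',cv2.resize(si[160:280,180:320],(700,600),interpolation=cv2.INTER_CUBIC))
E
```

```text
[[ 0.5268 -0.1998  0.1243]
 [ 0.527  -0.2     0.1247]
 [ 0.527  -0.2001  0.1249]] [-0.3569  0.9342 -0.0009] [ 0.0397  0.4675 -2.5529] 8.2
```

View pics/c4.png

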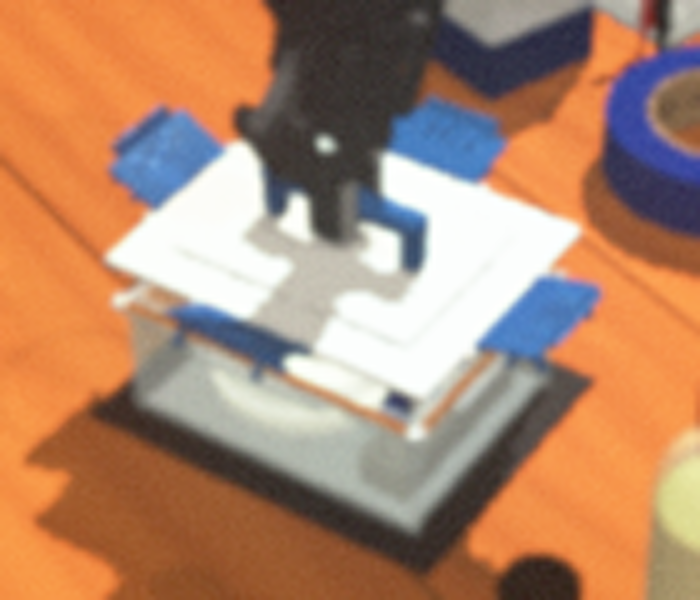

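The side view shows the lid above the box mouth. Its plate corners are at crop (107,258), (418,395) and (582,231), and the box's flange corners are at (123,300) and (415,432).

```bash
python3 - <<'E'
from h import *
s=r.state();t=s['tool_pos'];Ro=s['orientation']
# lid frame: lid x = tool y, lid y = tool x ; origin offset +1.6mm toolx
def lidpt(x,y,z): return t+Ro@np.array([y+.0016,x,0])+np.array([0,0,z-.045])
crop=lambda p:(p-[180,160])*5
for x,y in((-.066,.083),(-.066,-.083),(.066,-.083)): print('lid',crop(proj('side',lidpt(x,y,.015))),crop(proj('side',lidpt(x,y,.010))))
a=.366;c=np.array([.526,-.197]);R=np.array([[np.cos(a),-np.sin(a)],[np.sin(a),np.cos(a)]])
for q in((-65,82),(-65,-82),(65,-82)): print('box',crop(proj('side',np.append(c+R@np.array(q)/1000,.068))))
print('mm/px world x,y', [(crop(proj('side',np.append(c,.068)+d))-crop(proj('side',np.append(c,.068))))for d in np.eye(3)*.001])
print('lid c',lidpt(0,0,0))
E
```

```text
lid [ 98.7563 248.4076] [ 99.6048 257.2003]
lid [418.5585 388.4801] [418.4365 397.5062]
lid [576.7265 218.8673] [576.1591 227.6491]
box [103.7016 293.2094]
box [414.2252 432.3972]
box [567.601  264.6393]
mm/px world x,y [array([ 1.8178, -0.8431]), array([-1.2861, -1.1554]), array([-0.0271, -1.7103])]
lid c [ 0.5265 -0.1986  0.0799]
```

Converted, 1.4 cm / 100 = 0.014, 1.2 cm / 100 = 0.012.

Emit:
arm_command:
  deltas:
    - [0.0013, 0, 0.003, 0]
    - [0.0013, 0, 0.006, 0]
    - [0.0013, 0, 0.009, 0]
    - [0.0013, 0, 0.012, 0]
    - [0.0013, 0, 0.014, 0]
    - [0.0013, 0, 0.014, 0]
    - [0.0013, 0, 0.014, 0]

```text
clock: 8.95
tool_pos: [0.5262, -0.1986, 0.1102]
orientation: [[-0.357, 0.934, -0.0], [0.934, 0.357, 0.0], [0.0, -0.0, -1.0]]
contact_force: [-1.5, 0.2, -3.1]
gripper_width: 0.0132
grasp_force: 40.0
```

Converted, 0.5 cm / 100 = 0.005, 0.4 cm / 100 = 0.004.

Emit:
arm_command:
  deltas:
    - [0, 0, 0.0015, 0]
    - [0, 0, 0.003, 0]
    - [0, 0, 0.004, 0]
    - [0, 0, 0.005, 0]
    - [0, 0, 0.005, 0]

```text
clock: 9.45
tool_pos: [0.5262, -0.1986, 0.106]
orientation: [[-0.357, 0.934, -0.0], [0.934, 0.357, 0.0], [0.0, -0.0, -1.0]]
contact_force: [-3.2, 2.1, 3.3]
gripper_width: 0.0131
grasp_force: 40.8
```

Converted, 0.1 cm / 100 = 0.001, 0.05 cm / 100 = 0.0005.

Emit:
arm_command:
  deltas:
    - [0.0005, -0.0004, 0.0005, 0]
    - [0.0005, -0.0004, 0.001, 0]
    - [0.0005, -0.0004, 0.001, 0]

```text
clock: 9.75
tool_pos: [0.5262, -0.1986, 0.1057]
orientation: [[-0.357, 0.934, 0.001], [0.934, 0.357, -0.001], [-0.001, 0.001, -1.0]]
contact_force: [-4.0, 1.5, 8.4]
gripper_width: 0.0128
grasp_force: 41.5
```

Converted, -0.15 cm / 100 = -0.0015.

Emit:
arm_command:
  deltas:
    - [0, 0, -0.0015, 0]
    - [0, 0, -0.0015, 0]
    - [0, 0, -0.0015, 0]
    - [0, 0, -0.0015, 0]
    - [0, 0, -0.0015, 0]
  claw: 0.5
  force: 20

```text
clock: 10.25
tool_pos: [0.5255, -0.1982, 0.1056]
orientation: [[-0.357, 0.934, -0.0], [0.934, 0.357, 0.0], [0.0, -0.0, -1.0]]
contact_force: [0.1, -0.5, 0.6]
gripper_width: 0.0427
grasp_force: 0.0
```

Converted, -14 cm / 100 = -0.14, -11 cm / 100 = -0.11.

Emit:
arm_command:
  deltas:
    - [0, 0, -0.02, 0]
    - [0, 0, -0.05, 0]
    - [0, 0, -0.08, 0]
    - [0, 0, -0.11, 0]
    - [0, 0, -0.14, 0]
    - [0, 0, -0.14, 0]
    - [0, 0, -0.14, 0]

```text
clock: 10.95
tool_pos: [0.5259, -0.1984, 0.2463]
orientation: [[-0.357, 0.934, 0.001], [0.934, 0.357, -0.001], [-0.001, 0.001, -1.0]]
contact_force: [0.2, -0.7, -0.7]
gripper_width: 0.0429
grasp_force: 0.0
```

```bash
python3 - <<'E'
from h import *
s=r.state();im=r.capture('wrist');T=wristT(s);np.save('T5.npy',T);si=r.capture('side')
print(s['clock'],s['tool_pos'],s['orientation'][:,0],s['contact_force'])
R=np.array([[.934,-.357],[.357,.934]]);c=np.array([.5257,-.1971])
w=lambda q,z:proj('wrist',np.append(c+R@np.array(q)/1000,z),T)
for q in[(66,83),(66,-83),(-66,-83),(-66,83)]: print('plate',q,w(q,.076))
a=cv2.resize(im[60:340,120:400],(600,600),interpolation=cv2.INTER_CUBIC)
cv2.imwrite('pics/w5.png',a)
cv2.imwrite('pics/s5.png',cv2.resize(si[160:280,180:320],(700,600),interpolation=cv2.INTER_CUBIC))
E
```

```text
10.95 [ 0.5259 -0.1984  0.2463] [-0.357   0.9341 -0.0012] [ 0.2394 -0.6713 -0.6516]
plate (66, 83) [324.5468  98.1381]
plate (66, -83) [314.2102 244.4673]
plate (-66, -83) [203.9407 244.5486]
plate (-66, 83) [193.3658  98.196 ]
```

View pics/w5.png

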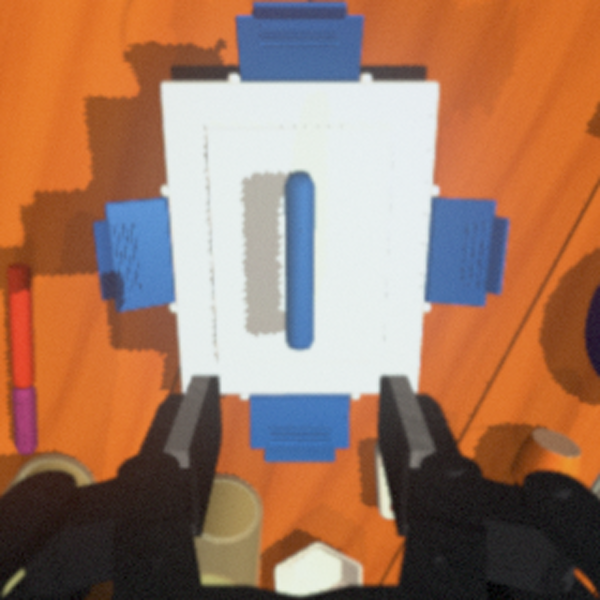

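View pics/s5.png

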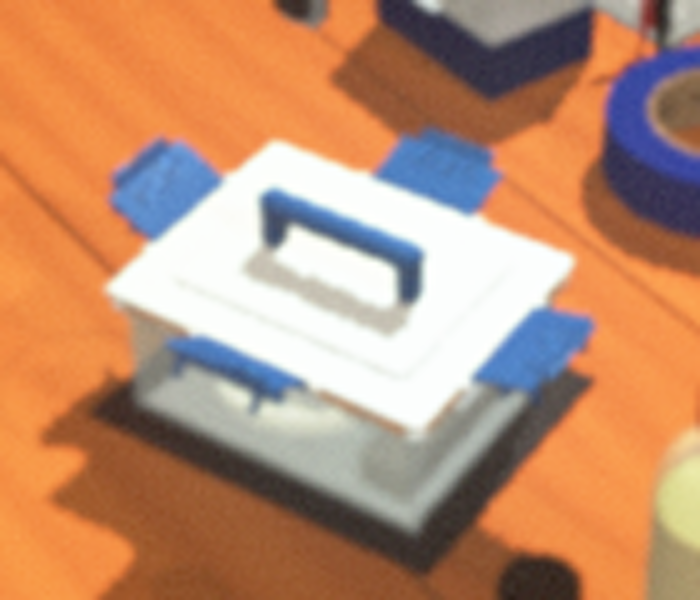

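The lid sits flush in the mouth. Its plate corners are within about 1 px of prediction, and all four clips are open at about level. Next I'll work out the clip hinge points and the bottle clearance.

```bash
python3 - <<'E'
from h import *
print('bottles',at('side',(322,300),0),at('side',(286,338),0),at('top',(347,173),.018),at('side',(343,248),.018))
c=np.array([.526,-.197]);ex=np.array([.934,.357]);ey=np.array([-.357,.934])
for n,d,h in(('left',ey,.0845),('right',-ey,.0845),('far',ex,.0675),('near',-ex,.0675)): print(n,c+d*h,'tool start h=45',c+d*(h+.045))
s=r.state();print(s['tool_pos'],s['joint_pos'])
E
```

```text
bottles [ 0.5404 -0.4375  0.    ] [ 0.4236 -0.4661  0.    ] [ 0.6674 -0.3393  0.018 ] [ 0.6673 -0.3653  0.018 ]
left [ 0.4958 -0.1181] tool start h=45 [ 0.4798 -0.076 ]
right [ 0.5562 -0.2759] tool start h=45 [ 0.5722 -0.318 ]
far [ 0.589  -0.1729] tool start h=45 [ 0.6311 -0.1568]
near [ 0.463  -0.2211] tool start h=45 [ 0.4209 -0.2372]
[ 0.5249 -0.1978  0.2443] [-0.5719  0.1593  1.6504 -0.      1.3343 -0.9369]
```

Converted, 12.5 cm / 100 = 0.125, 12.4 cm / 100 = 0.124.

Emit:
arm_command:
  deltas:
    - [0.04, 0, 0, 0]
    - [0.08, 0, 0.02, 0]
    - [0.124, 0, 0.06, 0]
    - [0.124, 0, 0.1, 0]
    - [0.124, 0, 0.125, 0]
    - [0.124, 0, 0.125, 0]
    - [0.124, 0, 0.125, 0]
  claw: 0
  force: 20

```text
clock: 11.75
tool_pos: [0.4809, -0.0823, 0.1203]
orientation: [[-0.357, 0.934, -0.002], [0.934, 0.357, 0.001], [0.002, -0.002, -1.0]]
contact_force: [1.3, 0.2, 1.3]
gripper_width: -0.0001
grasp_force: 0.0
```

Converted, 4.2 cm / 100 = 0.042, 3.8 cm / 100 = 0.038.

Emit:
arm_command:
  deltas:
    - [0, 0, 0.008, 0]
    - [0, 0, 0.016, 0]
    - [0, 0, 0.023, 0]
    - [0, 0, 0.027, 0]
    - [-0.001, 0, 0.033, 0]
    - [-0.003, 0, 0.038, 0]
    - [-0.006, 0, 0.042, 0]
    - [-0.006, 0, 0.042, 0]

```text
clock: 12.55
tool_pos: [0.4835, -0.0885, 0.0783]
orientation: [[-0.356, 0.934, -0.0], [0.934, 0.356, 0.0], [0.0, -0.0, -1.0]]
contact_force: [-0.4, -0.9, 0.8]
gripper_width: -0.0002
grasp_force: 0.0
```

Emit:
arm_command:
  deltas:
    - [-0.002, 0, 0.002, 0]
    - [-0.004, 0, 0.004, 0]
    - [-0.005, 0, 0.005, 0]
    - [-0.006, 0, 0.0055, 0]
    - [-0.007, 0, 0.006, 0]
    - [-0.007, 0, 0.006, 0]

```text
clock: 13.15
tool_pos: [0.486, -0.0946, 0.0727]
orientation: [[-0.357, 0.934, -0.0], [0.934, 0.357, 0.0], [0.0, -0.0, -1.0]]
contact_force: [0.2, -0.7, -0.4]
gripper_width: 0.0
grasp_force: 0.0
```

Converted, -0.3 cm / 100 = -0.003, -0.2 cm / 100 = -0.002.

Emit:
arm_command:
  deltas:
    - [-0.001, 0, 0.0005, 0]
    - [-0.002, 0, 0.001, 0]
    - [-0.003, 0, 0.0015, 0]
    - [-0.003, 0, 0.0015, 0]

```text
clock: 13.55
tool_pos: [0.4864, -0.0962, 0.0708]
orientation: [[-0.357, 0.934, -0.001], [0.934, 0.357, 0.002], [0.003, -0.001, -1.0]]
contact_force: [-0.6, 6.4, 0.1]
gripper_width: 0.0001
grasp_force: 2.7
```

Converted, -0.15 cm / 100 = -0.0015, -0.1 cm / 100 = -0.001.

Emit:
arm_command:
  deltas:
    - [-0.0005, 0, 0.0003, 0]
    - [-0.001, 0, 0.0005, 0]
    - [-0.0015, 0, 0.0005, 0]
    - [-0.0015, 0, 0.0005, 0]

```text
clock: 13.95
tool_pos: [0.4866, -0.0968, 0.07]
orientation: [[-0.357, 0.934, -0.002], [0.934, 0.357, 0.004], [0.004, -0.001, -1.0]]
contact_force: [0.1, 8.9, -0.0]
gripper_width: -0.0
grasp_force: 3.9
```

Converted, -0.2 cm / 100 = -0.002, -0.07 cm / 100 = -0.0007.

Emit:
arm_command:
  deltas:
    - [-0.0007, 0, 0.0003, 0]
    - [-0.0014, 0, 0.0005, 0]
    - [-0.002, 0, 0.0007, 0]
    - [-0.002, 0, 0.0007, 0]

```text
clock: 14.35
tool_pos: [0.487, -0.0981, 0.0689]
orientation: [[-0.357, 0.934, -0.003], [0.934, 0.357, 0.005], [0.005, -0.001, -1.0]]
contact_force: [-0.3, 9.7, -1.6]
gripper_width: -0.0002
grasp_force: 4.5
```

Converted, -0.2 cm / 100 = -0.002, -0.14 cm / 100 = -0.0014.

Emit:
arm_command:
  deltas:
    - [-0.0007, 0, 0.0002, 0]
    - [-0.0014, 0, 0.0003, 0]
    - [-0.002, 0, 0.0005, 0]
    - [-0.002, 0, 0.0005, 0]

```text
clock: 14.75
tool_pos: [0.4873, -0.0995, 0.0681]
orientation: [[-0.357, 0.934, -0.004], [0.934, 0.357, 0.005], [0.006, -0.002, -1.0]]
contact_force: [0.1, 11.5, -3.5]
gripper_width: -0.0002
grasp_force: 4.9
```

Emit:
arm_command:
  deltas:
    - [-0.0007, 0, 0.0006, 0]
    - [-0.0014, 0, 0.0012, 0]
    - [-0.002, 0, 0.0015, 0]
    - [-0.002, 0, 0.0015, 0]

```text
clock: 15.15
tool_pos: [0.4882, -0.102, 0.0667]
orientation: [[-0.357, 0.934, -0.003], [0.934, 0.357, 0.004], [0.005, -0.002, -1.0]]
contact_force: [-0.0, 10.0, -3.6]
gripper_width: -0.0001
grasp_force: 3.9
```

Converted, -0.2 cm / 100 = -0.002, -0.14 cm / 100 = -0.0014.

Emit:
arm_command:
  deltas:
    - [-0.0007, 0, 0.0004, 0]
    - [-0.0014, 0, 0.0008, 0]
    - [-0.002, 0, 0.001, 0]
    - [-0.002, 0, 0.001, 0]

```text
clock: 15.55
tool_pos: [0.4893, -0.1049, 0.066]
orientation: [[-0.357, 0.934, -0.003], [0.934, 0.357, 0.003], [0.003, -0.001, -1.0]]
contact_force: [0.0, 5.4, -2.2]
gripper_width: -0.0
grasp_force: 2.4
```

Converted, -0.2 cm / 100 = -0.002, -0.14 cm / 100 = -0.0014.

Emit:
arm_command:
  deltas:
    - [-0.0007, 0, 0, 0]
    - [-0.0014, 0, 0, 0]
    - [-0.002, 0, 0, 0]
    - [-0.002, 0, 0, 0]

```text
clock: 15.95
tool_pos: [0.4894, -0.1052, 0.0659]
orientation: [[-0.357, 0.934, -0.004], [0.934, 0.357, 0.005], [0.006, -0.002, -1.0]]
contact_force: [-1.7, 12.0, 0.4]
gripper_width: 0.0001
grasp_force: 6.0
```

The left clip gave way and now rests on the wall. The force fell to 5 N, then rose to 12 N with no further travel. Next is the right clip.

Converted, -16 cm / 100 = -0.16, -11.5 cm / 100 = -0.115.

Emit:
arm_command:
  deltas:
    - [0.02, 0, 0, 0]
    - [0.04, 0, -0.02, 0]
    - [0.04, 0, -0.06, 0]
    - [0.02, 0, -0.1, 0]
    - [-0.025, 0, -0.105, 0]
    - [-0.07, 0, -0.105, 0]
    - [-0.115, 0, -0.105, 0]
    - [-0.16, 0, -0.105, 0]

```text
clock: 16.75
tool_pos: [0.5488, -0.2588, 0.1726]
orientation: [[-0.357, 0.934, 0.001], [0.934, 0.357, -0.002], [-0.002, 0.0, -1.0]]
contact_force: [0.1, -0.2, -0.1]
gripper_width: 0.0003
grasp_force: 0.0
```

Converted, -5.8 cm / 100 = -0.058, 4.7 cm / 100 = 0.047.

Emit:
arm_command:
  deltas:
    - [-0.04, 0, 0, 0]
    - [-0.058, 0, 0, 0]
    - [-0.058, 0, 0.015, 0]
    - [-0.058, 0, 0.035, 0]
    - [-0.058, 0, 0.047, 0]
    - [-0.058, 0, 0.047, 0]
    - [-0.058, 0, 0.047, 0]

```text
clock: 17.45
tool_pos: [0.5689, -0.3107, 0.1249]
orientation: [[-0.358, 0.934, -0.001], [0.934, 0.358, 0.0], [0.001, -0.0, -1.0]]
contact_force: [0.2, 0.2, 0.2]
gripper_width: 0.0001
grasp_force: 0.0
```

Converted, 4.7 cm / 100 = 0.047, 2.7 cm / 100 = 0.027.

Emit:
arm_command:
  deltas:
    - [0, 0, 0.012, 0]
    - [0, 0, 0.02, 0]
    - [0, 0, 0.027, 0]
    - [0, 0, 0.032, 0]
    - [0.001, 0, 0.038, 0]
    - [0.003, 0, 0.043, 0]
    - [0.006, 0, 0.047, 0]
    - [0.006, 0, 0.047, 0]

```text
clock: 18.25
tool_pos: [0.5663, -0.3054, 0.0772]
orientation: [[-0.357, 0.934, -0.001], [0.934, 0.357, 0.001], [0.001, -0.001, -1.0]]
contact_force: [-0.1, 0.7, -0.0]
gripper_width: -0.0002
grasp_force: 0.0
```

Emit:
arm_command:
  deltas:
    - [0.0015, 0, 0.002, 0]
    - [0.003, 0, 0.004, 0]
    - [0.0045, 0, 0.005, 0]
    - [0.006, 0, 0.006, 0]
    - [0.006, 0, 0.006, 0]

```text
clock: 18.75
tool_pos: [0.565, -0.3012, 0.0725]
orientation: [[-0.357, 0.934, 0.001], [0.934, 0.357, -0.002], [-0.002, 0.0, -1.0]]
contact_force: [1.0, -2.3, 0.9]
gripper_width: 0.0001
grasp_force: 1.2
```

Emit:
arm_command:
  deltas:
    - [0.001, 0, 0.0005, 0]
    - [0.002, 0, 0.001, 0]
    - [0.003, 0, 0.0015, 0]
    - [0.003, 0, 0.0015, 0]

```text
clock: 19.15
tool_pos: [0.5647, -0.3003, 0.0718]
orientation: [[-0.357, 0.934, 0.003], [0.934, 0.357, -0.005], [-0.006, 0.001, -1.0]]
contact_force: [2.6, -8.7, -1.5]
gripper_width: -0.0002
grasp_force: 3.7
```

Converted, 0.15 cm / 100 = 0.0015, 0.12 cm / 100 = 0.0012.

Emit:
arm_command:
  deltas:
    - [0.0005, 0, 0.0005, 0]
    - [0.001, 0, 0.0008, 0]
    - [0.0015, 0, 0.0012, 0]
    - [0.0015, 0, 0.0012, 0]

```text
clock: 19.55
tool_pos: [0.5643, -0.2991, 0.0706]
orientation: [[-0.356, 0.934, 0.004], [0.934, 0.356, -0.005], [-0.006, 0.002, -1.0]]
contact_force: [2.7, -8.8, -0.8]
gripper_width: 0.0001
grasp_force: 4.0
```

Converted, 0.2 cm / 100 = 0.002, 0.15 cm / 100 = 0.0015.

Emit:
arm_command:
  deltas:
    - [0.0007, 0, 0.0005, 0]
    - [0.0014, 0, 0.001, 0]
    - [0.002, 0, 0.0015, 0]
    - [0.002, 0, 0.0015, 0]

```text
clock: 19.95
tool_pos: [0.5635, -0.2969, 0.0689]
orientation: [[-0.356, 0.934, 0.003], [0.934, 0.356, -0.005], [-0.005, 0.002, -1.0]]
contact_force: [2.4, -8.5, -2.6]
gripper_width: -0.0002
grasp_force: 3.9
```

Converted, 0.15 cm / 100 = 0.0015, 0.1 cm / 100 = 0.001.

Emit:
arm_command:
  deltas:
    - [0.0005, 0, 0.0004, 0]
    - [0.001, 0, 0.0007, 0]
    - [0.0015, 0, 0.001, 0]
    - [0.0015, 0, 0.001, 0]

```text
clock: 20.35
tool_pos: [0.5622, -0.2937, 0.0672]
orientation: [[-0.357, 0.934, 0.001], [0.934, 0.357, -0.001], [-0.001, 0.001, -1.0]]
contact_force: [2.2, -2.8, -0.9]
gripper_width: -0.0001
grasp_force: 1.4
```

Converted, 0.25 cm / 100 = 0.0025, 0.2 cm / 100 = 0.002.

Emit:
arm_command:
  deltas:
    - [0.001, 0, 0.0003, 0]
    - [0.002, 0, 0.0005, 0]
    - [0.0025, 0, 0.0005, 0]
    - [0.0025, 0, 0.0005, 0]

```text
clock: 20.75
tool_pos: [0.5613, -0.2914, 0.0667]
orientation: [[-0.357, 0.934, 0.001], [0.934, 0.357, -0.002], [-0.002, 0.0, -1.0]]
contact_force: [2.5, -4.9, -0.7]
gripper_width: -0.0004
grasp_force: 2.7
```

Converted, 0.13 cm / 100 = 0.0013, 0.07 cm / 100 = 0.0007.

Emit:
arm_command:
  deltas:
    - [0.0007, 0, 0, 0]
    - [0.0013, 0, 0, 0]
    - [0.0013, 0, 0, 0]

```text
clock: 21.05
tool_pos: [0.5613, -0.2913, 0.0669]
orientation: [[-0.357, 0.934, 0.002], [0.934, 0.357, -0.004], [-0.004, 0.001, -1.0]]
contact_force: [3.6, -8.3, -2.0]
gripper_width: -0.0001
grasp_force: 4.4
```

The right clip rests on the wall too. Next is the far clip, with the tool turned 90°.

Converted, -11 cm / 100 = -0.11, -10 cm / 100 = -0.1, 0.85 rad / 6.2832 = 0.1353.

Emit:
arm_command:
  deltas:
    - [-0.02, 0, 0, 0]
    - [-0.04, 0, -0.02, 0.008]
    - [-0.04, 0, -0.06, 0.0239]
    - [-0.04, 0.01, -0.1, 0.0462]
    - [-0.02, 0.025, -0.11, 0.0684]
    - [0, 0.045, -0.11, 0.0907]
    - [0.02, 0.065, -0.11, 0.113]
    - [0.04, 0.08, -0.11, 0.1353]

```text
clock: 21.85
tool_pos: [0.6208, -0.2214, 0.176]
orientation: [[0.471, 0.882, -0.002], [0.882, -0.471, 0.002], [0.001, -0.002, -1.0]]
contact_force: [-0.1, -0.3, -0.0]
gripper_width: -0.0002
grasp_force: 0.0
```

Converted, 5.6 cm / 100 = 0.056, 5 cm / 100 = 0.05, 0.72 rad / 6.2832 = 0.1146.

Emit:
arm_command:
  deltas:
    - [0.015, -0.006, 0, 0.0223]
    - [0.03, -0.012, 0, 0.0446]
    - [0.045, -0.02, 0, 0.0668]
    - [0.056, -0.026, 0, 0.0891]
    - [0.056, -0.026, 0.01, 0.1114]
    - [0.056, -0.026, 0.03, 0.1146]
    - [0.056, -0.026, 0.05, 0.1146]
    - [0.056, -0.026, 0.05, 0.1146]

```text
clock: 22.65
tool_pos: [0.6212, -0.1599, 0.1225]
orientation: [[0.934, 0.358, -0.007], [0.358, -0.934, 0.004], [-0.006, -0.006, -1.0]]
contact_force: [-0.2, 0.1, -0.3]
gripper_width: -0.0001
grasp_force: 0.0
```

Emit:
arm_command:
  deltas:
    - [0, 0, 0, 0]
    - [0, 0, 0, 0]

```text
clock: 22.85
tool_pos: [0.6245, -0.162, 0.1276]
orientation: [[0.934, 0.358, 0.001], [0.358, -0.934, -0.0], [0.001, 0.001, -1.0]]
contact_force: [0.3, -0.3, 1.2]
gripper_width: 0.0001
grasp_force: 0.0
```

Emit:
arm_command:
  deltas:
    - [0, -0.002, 0.015, 0]
    - [0, -0.002, 0.023, 0]
    - [0, -0.002, 0.03, 0]
    - [0, -0.002, 0.035, 0]
    - [-0.001, -0.002, 0.041, 0]
    - [-0.003, -0.002, 0.046, 0]
    - [-0.006, -0.002, 0.05, 0]
    - [-0.006, -0.002, 0.05, 0]

```text
clock: 23.65
tool_pos: [0.6169, -0.1622, 0.0756]
orientation: [[0.934, 0.357, -0.001], [0.357, -0.934, 0.001], [-0.001, -0.001, -1.0]]
contact_force: [-0.7, 0.1, 0.6]
gripper_width: 0.0001
grasp_force: 0.0
```

Converted, -0.6 cm / 100 = -0.006, 0.5 cm / 100 = 0.005.

Emit:
arm_command:
  deltas:
    - [-0.0015, 0, 0.002, 0]
    - [-0.003, 0, 0.004, 0]
    - [-0.0045, 0, 0.005, 0]
    - [-0.006, 0, 0.006, 0]
    - [-0.006, 0, 0.006, 0]

```text
clock: 24.15
tool_pos: [0.6119, -0.1644, 0.0703]
orientation: [[0.934, 0.358, -0.0], [0.358, -0.934, 0.0], [-0.0, -0.0, -1.0]]
contact_force: [-0.0, 0.2, 0.1]
gripper_width: -0.0006
grasp_force: 0.0
```

Converted, -0.2 cm / 100 = -0.002, -0.1 cm / 100 = -0.001.

Emit:
arm_command:
  deltas:
    - [-0.001, 0, 0.0005, 0]
    - [-0.002, 0, 0.001, 0]
    - [-0.002, 0, 0.001, 0]

```text
clock: 24.45
tool_pos: [0.6101, -0.1651, 0.0694]
orientation: [[0.934, 0.358, -0.0], [0.358, -0.934, -0.0], [-0.0, -0.0, -1.0]]
contact_force: [-0.1, -0.4, -0.6]
gripper_width: 0.0002
grasp_force: 0.0
```

Emit:
arm_command:
  deltas:
    - [-0.001, 0, 0.0005, 0]
    - [-0.002, 0, 0.001, 0]
    - [-0.002, 0, 0.001, 0]

```text
clock: 24.75
tool_pos: [0.6088, -0.1656, 0.0685]
orientation: [[0.934, 0.358, 0.001], [0.358, -0.934, 0.0], [0.001, 0.0, -1.0]]
contact_force: [2.0, 2.2, -0.9]
gripper_width: 0.0001
grasp_force: 1.4
```

Converted, -0.15 cm / 100 = -0.0015, -0.08 cm / 100 = -0.0008.

Emit:
arm_command:
  deltas:
    - [-0.0008, 0, 0.0004, 0]
    - [-0.0015, 0, 0.0006, 0]
    - [-0.0015, 0, 0.0006, 0]

```text
clock: 25.05
tool_pos: [0.6077, -0.166, 0.0679]
orientation: [[0.934, 0.358, 0.002], [0.358, -0.934, 0.0], [0.002, 0.001, -1.0]]
contact_force: [5.2, 2.7, -1.1]
gripper_width: 0.0004
grasp_force: 2.5
```

Converted, -0.14 cm / 100 = -0.0014, 0.08 cm / 100 = 0.0008.

Emit:
arm_command:
  deltas:
    - [-0.0007, 0, 0.0004, 0]
    - [-0.0014, 0, 0.0008, 0]
    - [-0.0014, 0, 0.0008, 0]

```text
clock: 25.35
tool_pos: [0.6064, -0.1665, 0.0672]
orientation: [[0.934, 0.358, 0.002], [0.358, -0.934, 0.0], [0.002, 0.001, -1.0]]
contact_force: [4.9, 3.4, -1.8]
gripper_width: -0.0001
grasp_force: 2.6
```

Converted, -0.14 cm / 100 = -0.0014, 0.08 cm / 100 = 0.0008.

Emit:
arm_command:
  deltas:
    - [-0.0007, 0, 0.0004, 0]
    - [-0.0014, 0, 0.0008, 0]
    - [-0.0014, 0, 0.0008, 0]

```text
clock: 25.65
tool_pos: [0.6045, -0.1673, 0.0664]
orientation: [[0.934, 0.358, 0.0], [0.358, -0.934, -0.0], [0.0, 0.0, -1.0]]
contact_force: [2.8, 2.3, 0.2]
gripper_width: -0.0005
grasp_force: 1.8
```

Emit:
arm_command:
  deltas:
    - [-0.0007, 0, 0.0002, 0]
    - [-0.0014, 0, 0.0003, 0]
    - [-0.002, 0, 0.0003, 0]
    - [-0.002, 0, 0.0003, 0]

```text
clock: 26.05
tool_pos: [0.6028, -0.168, 0.066]
orientation: [[0.934, 0.358, 0.001], [0.358, -0.934, 0.0], [0.001, 0.0, -1.0]]
contact_force: [3.8, 2.2, 0.3]
gripper_width: -0.0001
grasp_force: 2.3
```

Converted, -0.14 cm / 100 = -0.0014, -0.07 cm / 100 = -0.0007.

Emit:
arm_command:
  deltas:
    - [-0.0007, 0, 0, 0]
    - [-0.0014, 0, 0, 0]
    - [-0.0014, 0, 0, 0]

```text
clock: 26.35
tool_pos: [0.6026, -0.1681, 0.0661]
orientation: [[0.934, 0.357, 0.003], [0.357, -0.934, 0.0], [0.003, 0.001, -1.0]]
contact_force: [8.6, 4.1, -1.5]
gripper_width: -0.0001
grasp_force: 4.8
```

The far clip is closed. Last is the near clip.

Converted, -16 cm / 100 = -0.16, -11.5 cm / 100 = -0.115.

Emit:
arm_command:
  deltas:
    - [0.02, 0, 0, 0]
    - [0.04, 0, -0.02, 0]
    - [0.04, 0, -0.06, 0]
    - [0.02, 0, -0.1, 0]
    - [-0.025, 0, -0.11, 0]
    - [-0.07, 0, -0.11, 0]
    - [-0.115, 0, -0.11, 0]
    - [-0.16, 0, -0.11, 0]

```text
clock: 27.15
tool_pos: [0.4491, -0.2261, 0.1755]
orientation: [[0.934, 0.358, -0.002], [0.358, -0.934, -0.0], [-0.002, -0.001, -1.0]]
contact_force: [-0.9, -0.7, -0.5]
gripper_width: -0.0001
grasp_force: 0.0
```

Converted, 5 cm / 100 = 0.05, -2.5 cm / 100 = -0.025.

Emit:
arm_command:
  deltas:
    - [-0.025, 0, 0, 0]
    - [-0.025, 0, 0, 0]
    - [-0.025, 0, 0.025, 0]
    - [-0.025, 0, 0.05, 0]
    - [-0.025, 0, 0.05, 0]
    - [-0.025, 0, 0.05, 0]

```text
clock: 27.75
tool_pos: [0.4283, -0.2344, 0.1257]
orientation: [[0.934, 0.358, -0.002], [0.358, -0.934, 0.001], [-0.001, -0.002, -1.0]]
contact_force: [-0.1, 0.1, 0.4]
gripper_width: -0.0003
grasp_force: 0.0
```

Converted, 4.8 cm / 100 = 0.048, 4.4 cm / 100 = 0.044.

Emit:
arm_command:
  deltas:
    - [0, 0, 0.013, 0]
    - [0, 0, 0.021, 0]
    - [0, 0, 0.028, 0]
    - [0, 0, 0.033, 0]
    - [0.001, 0, 0.039, 0]
    - [0.003, 0, 0.044, 0]
    - [0.006, 0, 0.048, 0]
    - [0.006, 0, 0.048, 0]

```text
clock: 28.55
tool_pos: [0.4341, -0.2322, 0.0773]
orientation: [[0.934, 0.358, -0.001], [0.358, -0.934, 0.001], [-0.0, -0.001, -1.0]]
contact_force: [0.6, -0.2, -0.7]
gripper_width: -0.0001
grasp_force: 0.0
```

Converted, 0.6 cm / 100 = 0.006, 0.5 cm / 100 = 0.005.

Emit:
arm_command:
  deltas:
    - [0.0015, 0, 0.002, 0]
    - [0.003, 0, 0.004, 0]
    - [0.0045, 0, 0.005, 0]
    - [0.006, 0, 0.006, 0]
    - [0.006, 0, 0.006, 0]

```text
clock: 29.05
tool_pos: [0.4398, -0.2303, 0.0718]
orientation: [[0.934, 0.358, -0.0], [0.358, -0.934, 0.0], [0.0, -0.0, -1.0]]
contact_force: [-0.3, -0.3, -0.3]
gripper_width: 0.0001
grasp_force: 0.0
```

Converted, 0.2 cm / 100 = 0.002, 0.1 cm / 100 = 0.001.

Emit:
arm_command:
  deltas:
    - [0.001, 0, 0.0005, 0]
    - [0.002, 0, 0.001, 0]
    - [0.002, 0, 0.001, 0]

```text
clock: 29.35
tool_pos: [0.4412, -0.2298, 0.0708]
orientation: [[0.934, 0.358, -0.001], [0.358, -0.934, -0.0], [-0.001, -0.0, -1.0]]
contact_force: [-1.7, -0.9, 0.5]
gripper_width: 0.0
grasp_force: 1.4
```

Converted, 0.15 cm / 100 = 0.0015, 0.09 cm / 100 = 0.0009.

Emit:
arm_command:
  deltas:
    - [0.0008, 0, 0.0005, 0]
    - [0.0015, 0, 0.0009, 0]
    - [0.0015, 0, 0.0009, 0]

```text
clock: 29.65
tool_pos: [0.4425, -0.2293, 0.0698]
orientation: [[0.934, 0.358, -0.001], [0.358, -0.934, -0.0], [-0.001, -0.0, -1.0]]
contact_force: [-4.3, -2.1, 0.2]
gripper_width: -0.0001
grasp_force: 2.4
```

Converted, 0.14 cm / 100 = 0.0014, 0.08 cm / 100 = 0.0008.

Emit:
arm_command:
  deltas:
    - [0.0007, 0, 0.0004, 0]
    - [0.0014, 0, 0.0008, 0]
    - [0.0014, 0, 0.0008, 0]

```text
clock: 29.95
tool_pos: [0.4439, -0.2287, 0.069]
orientation: [[0.934, 0.358, -0.001], [0.358, -0.934, 0.0], [-0.001, -0.0, -1.0]]
contact_force: [-3.5, -2.1, -0.5]
gripper_width: 0.0
grasp_force: 2.1
```

Emit:
arm_command:
  deltas:
    - [0.0007, 0, 0.0004, 0]
    - [0.0014, 0, 0.0008, 0]
    - [0.002, 0, 0.001, 0]
    - [0.002, 0, 0.001, 0]

```text
clock: 30.35
tool_pos: [0.4463, -0.2278, 0.0681]
orientation: [[0.934, 0.358, 0.0], [0.358, -0.934, 0.0], [0.0, -0.0, -1.0]]
contact_force: [-2.8, -0.8, -0.7]
gripper_width: 0.0002
grasp_force: 1.1
```

Converted, 0.2 cm / 100 = 0.002, 0.14 cm / 100 = 0.0014.

Emit:
arm_command:
  deltas:
    - [0.0007, 0, 0.0002, 0]
    - [0.0014, 0, 0.0004, 0]
    - [0.002, 0, 0.0004, 0]
    - [0.002, 0, 0.0004, 0]

```text
clock: 30.75
tool_pos: [0.4478, -0.2273, 0.0679]
orientation: [[0.934, 0.358, -0.0], [0.358, -0.934, -0.0], [-0.0, -0.0, -1.0]]
contact_force: [-3.3, -0.5, 2.0]
gripper_width: -0.0002
grasp_force: 2.3
```

Converted, 0.2 cm / 100 = 0.002, 0.14 cm / 100 = 0.0014.

Emit:
arm_command:
  deltas:
    - [0.0007, 0, 0, 0]
    - [0.0014, 0, 0, 0]
    - [0.002, 0, 0, 0]
    - [0.002, 0, 0, 0]

```text
clock: 31.15
tool_pos: [0.4482, -0.2271, 0.0677]
orientation: [[0.934, 0.358, -0.004], [0.358, -0.934, -0.001], [-0.004, -0.001, -1.0]]
contact_force: [-11.8, -5.9, 6.1]
gripper_width: -0.0
grasp_force: 6.6
```

Converted, -19 cm / 100 = -0.19, -18 cm / 100 = -0.18.

Emit:
arm_command:
  deltas:
    - [-0.02, 0, -0.002, 0]
    - [-0.04, 0, -0.02, 0]
    - [-0.04, 0, -0.06, 0]
    - [-0.02, 0, -0.1, 0]
    - [0.02, 0, -0.14, 0]
    - [0.05, 0, -0.18, 0]
    - [0.08, 0, -0.19, 0]
    - [0.08, 0, -0.19, 0]

```text
clock: 31.95
tool_pos: [0.5294, -0.1971, 0.262]
orientation: [[0.933, 0.36, 0.009], [0.36, -0.933, -0.003], [0.007, 0.006, -1.0]]
contact_force: [-0.0, -0.4, 0.5]
gripper_width: 0.0
grasp_force: 0.0
```

```bash
python3 - <<'E'
from h import *
s=r.state();im=r.capture('wrist');si=r.capture('side')
print(s['clock'],s['tool_pos'],s['contact_force'])
a=cv2.resize(im[40:340,110:410],(400,400),interpolation=cv2.INTER_CUBIC)
b=cv2.resize(si[170:270,190:290],(400,400),interpolation=cv2.INTER_CUBIC)
cv2.imwrite('pics/f.png',np.hstack([a,b]))
E
```

```text
31.95 [ 0.5294 -0.1971  0.262 ] [-0.0462 -0.3727  0.4686]
```

View pics/f.png

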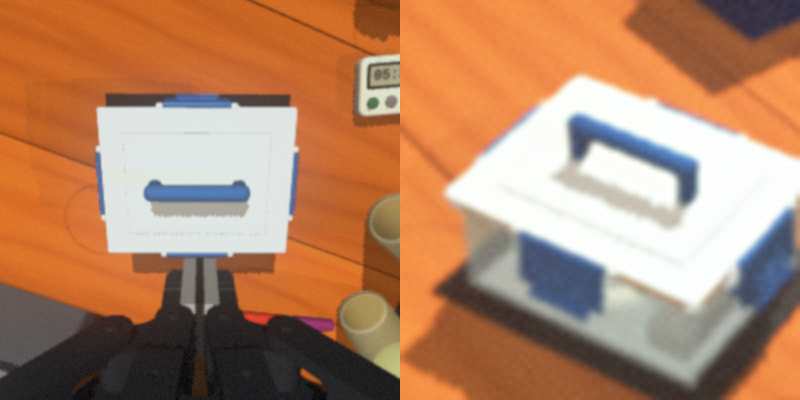

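The last picture shows all four flaps folded flat against the box. Only slim lips show past the plate edges, equal on both sides, at wrist-crop columns 98–104 and 290–298. The lid is level.

```bash
python3 -c "
from cell import r
print(r.hand_in())"
```

```text
the job is handed in; nothing more can be done
None
```

The lid is seated in the box mouth and all four clips are snapped shut; clip forces read 14.5 N at most, the bottle, timer and tip box were left alone, and the job was handed in at about 32 s (no verdict came back).

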